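# Refit the tee handle on an air valve and shut it

### The arm

A 7-joint arm with a two-finger parallel gripper is mounted at the origin on the work surface. World frame = base frame: x ahead of the robot, y to its left, z up, the work surface at z = 0. Lengths are in mm, angles in rad, forces in N, time in s.
With the tool pointing down it reaches from about 425 to 875 mm from the base axis. Payload 9.9 kg.
Tool frame: the origin (TCP) lies midway between the tips of the shut fingers; the grasp point (between the pads) lies 19 mm behind it (bot.pinch_z is the distance from the TCP to the grasp point, in mm); x points along the fingers, y is the direction in which the jaws open and shut, and the axes are right-handed (so a half turn about x gives the same grasp; the last joint's range is limited). The gripper opens to 85 mm and grips with 20 to 120 N. Pads are 22 mm wide; open, the fingers measure 114 mm over their backs; the gripper's body (76 mm by 85 mm) begins 54 mm behind the grasp point. The pads swing forward as they close: fully open they stand 13 mm farther back than shut.
Start: joints at [-1.23, 0.576, 0.025, 1.437, -0.015, 1.129, -0.057], TCP at [278.187, 615.013, 231.289] pointing down, gripper open.
Joint ranges: [-2.76, 2.76], [-0.34, 2.15], [-1.52, 1.57], [0.19, 2.46], [-1.09, 4.23], [0.17, 1.99], [-2.82, 2.82]. Speed limits (rad/s): [2.22, 2.22, 3.01, 3.01, 3.14, 3.14, 3.14].

### API

Orientations are given as a unit quaternion [x, y, z, w].
In Python, from workcell import sense, read_camera, bot gives the robot as it stands. The module is installed in compiled form; this text tells all that it offers.
- The arm moves only by the shell command python3 -m creep 'ROWS'. ROWS is JSON, a list that holds one entry, the list of rows, each a list of 5 numbers: the shift along the tool's x, y, z in mm, then the turn about the tool's x in rad, then the opening, from 0 (shut) to 1 (fully open). A call has 1 to 5 rows; each row shifts and turns the commanded pose from where the row before left it, along the tool's axes as they then stand; what a row does not reach is not made up. A row lasts 1/10 s, in which the tool goes at most 50 mm and 8.59 degrees, less where a joint would pass 70% of its speed; a pose out of reach is approached as far as the arm can. A call with a gripper value outside its range is refused whole. The fingers move at their own pace and stop on an object; the grip force is fixed at half the most. Time passes only in rows, so rows that do not move let the fingers close. It gives the time, the measured TCP pose, the force and the opening at its end, in the units of the state.
- sense(): the state, without advancing time (a new reading comes with each control period).
- read_camera(name): name is "scene" or "top" or "wrist"; returns a dict with "image" (480x640x3 uint8, red, green, blue), "depth" (480x640 float32, mm along the optical axis (not along the pixel's ray), 0 where there is no reading), "K" (3x3 intrinsics, pixels), "k1" (the pictures are not rectified: a ray, as slopes to the right and down, at radius r is drawn at 1 + k1 r^2 times it, then the intrinsics apply), "R" (3x3) and "t" (3): a world point X has camera coordinates R X + t; the wrist camera has in their place "mount" (4x4, takes a point from camera to tool coordinates, whose origin is the TCP and whose axes are the tool frame's). Camera axes: x right, y down, z forward; pixel columns grow to the right and rows downward; lengths in mm; the calibration is good to about 2 mm. A picture is of the moment at which its call begins: read the wrist's pose just before it.
- bot.sign_off(): hands the job in, once; it reports no verdict.
The state is a dict: "t": time; "q": joint angles; "joint_vel": joint speeds; "joint_efforts": joint torques, N m; "tool_pos": TCP position; "tool_rot": TCP orientation; "force": force on the tool from outside, world axes, zero at the start; "torque": the same for the moment, N m; "gripper_width": finger opening in mm.
Only numpy, scipy, OpenCV 4.12 (cv2) and the standard library are available. Lean on these libraries where they do the work, as an engineer would, in place of code of your own. Each camera call takes 0.05 s, during which the arm holds its last target. There are 200 camera calls.

### The job

One of the three ball valves on the compressed-air manifold has lost its tee handle and stands partly open. Pick the loose tee handle up off the bench, fit its square hole over that valve's bare square stem with the wings lying along the long way of the stop plate under the stem, fully home on the plate, then turn the valve clockwise (seen from above) to its stop with the handle, so that it is shut, and let go. Leave the other two valves and the other things on the bench as they are.

Things in the scene. Friction and masses are not known exactly. Their poses are not given: they have to be found in the camera images.
- tee_mid (a point): loose tee handle, bare cast aluminium, 60-170 g, standing on its hub. Hub: block 26 x 26 x 26 mm with a 13.2 x 13.2 mm square hole right through, top to underside. Two wings 12 mm wide, 14 mm high, top flush with the hub's, reach 44 mm each way along x; the hub's +y and -y faces are bare. Point: hub centre, 13 mm up; x along the wings, z up. Same when turned half round
- stem1_seat (a point): the bare valve's stem (any of the three in the row). Point: centre of the top face of its stop plate, 98 mm above the bench; the handle's underside rests here, so its hub centre ends 13 mm higher. Steel plate 40 x 20 x 4 mm, long along x, turns with the stem. Stem 12 x 12 mm, sides parallel to the plate's, 25 mm tall above it, top 6 mm bevelled to 8 x 8 mm with a dark slot along x. z up
- stem1 (a joint): turn of the bare stem, rad: 0 = open (plate along the pipe), growing clockwise seen from above, 1.571 = shut at its stop (plate across the pipe, parallel to the manifold bar). Starts 0.15 to 0.65. Takes about 0.22 N m to turn, stays where left. The handle has about 7 degrees of play on the stem each way, so it must be turned that much farther to bring the stem to its stop
- valve1: the bare brass ball valve, fixed, 72 mm long along the pipe (x). Origin on the bench under the stem axis; +x towards the manifold bar. Its outlet elbow with blue tube is 55 mm out on -x, top 64 mm above the bench. Nothing of it but plate and stem is higher than 94 mm; the nut under the plate is 25 mm across
- manifold: aluminium manifold bar, fixed, 340 mm long along y, 45 mm wide, top 78 mm above the bench; origin on the bench under its middle. The three valve stems stand in a row 62 mm in front of it (-x, robot side), at y = -125, 0 and 125 mm. A gauge at its +y end reaches y = 237 mm
- stem2 (a joint): turn of the shut neighbour, same sense as stem1; starts 1.40 to 1.571 (shut) and must be left so
- tee2_mid (a point): hub centre (111 mm above the bench) of the same kind of tee handle on the neighbouring valve that is shut; x along its wings
- stem3 (a joint): turn of the open neighbour, same sense as stem1; starts 0 to 0.15 (open) and must be left so
- tee3_mid (a point): hub centre (111 mm above the bench) of the same kind of tee handle on the neighbouring valve that is open; x along its wings
- starknob_mid (a point): black plastic star knob, 46 mm across, 18 mm high with an 8 mm steel stud up to 36 mm, loose on the bench, to be left; point on its axis 9 mm up
- dish_mid (a point): clear round sample dish with lid, 62 mm across, 15 mm high, loose on the bench, to be left; point at its centre
- puck1_mid (a point): round resin specimen mount, 32 mm across, 20 mm high, loose, to be left; point at its centre
- puck2_mid (a point): a second specimen mount of the same size, loose, to be left; point at its centre
- tweezers: steel tweezers, 132 mm long along x, 9 mm high, loose, to be left; origin on the underside about the middle of their length
- spanner: open-ended spanner 170 mm long along x, loose, to be left; origin on the underside about the middle of its length
Things that resemble listed ones, but are neither listed nor needed, are in the scene too. Of the things that look like the part that bears tee_mid, the smallest one is meant.

How it is judged:
By the outcome, as a careful person would: the job done as asked, in the order asked, and still so for the second after the job is handed in, with the robot touching nothing.
It also fails if it takes over 51 s, if anything falls off the work surface, if the arm or the gripper's body presses on something with over 40 N, if the wrist force passes 120 N, or if a joint passes its speed limit or range.

## Working session

There is one attempt and no reset: what is moved stays moved. The work goes in short steps, Python scripts to look and compute and a shell command to move; the robot and the scene stay as the last step left them, time stands still between calls to the robot, and variables do not carry over. Pictures are saved under pics/ and viewed, about 8 in all and at most 12, crops included, and the job is handed in when it is done.

```bash
mkdir -p pics
cat > h.py <<'E'
import numpy as np, cv2
from workcell import sense, read_camera, bot
from scipy.spatial.transform import Rotation as Ro
def grab(name,fn=None):
    s=sense(); c=read_camera(name)
    if name=='wrist':
        T=np.eye(4);T[:3,:3]=Ro.from_quat(s['tool_rot']).as_matrix();T[:3,3]=s['tool_pos']
        M=np.linalg.inv(T@np.array(c['mount'])); c['R'],c['t']=M[:3,:3],M[:3,3]
    c={k:(np.array(v) if not np.isscalar(v) else v) for k,v in c.items()}
    if fn: cv2.imwrite('pics/'+fn+'.png',c['image'][:,:,::-1]); np.savez('pics/'+fn+'.npz',**c)
    return c
def load(fn): return dict(np.load('pics/'+fn+'.npz'))
def ray(c,uv):
    p=cv2.undistortPoints(np.array(uv,float).reshape(-1,1,2),c['K'],np.array([float(c['k1']),0,0,0]))[:,0]
    d=np.c_[p,np.ones(len(p))]@c['R']; o=-c['R'].T@c['t']; return o,d
def onz(c,uv,z):
    o,d=ray(c,uv); return o+d*((z-o[2])/d[:,2])[:,None]
def proj(c,X):
    return cv2.projectPoints(np.array(X,float).reshape(-1,1,3),cv2.Rodrigues(c['R'])[0],c['t'],c['K'],np.array([float(c['k1']),0,0,0]))[0][:,0]
E
python3 - <<'E'
from h import *
for n in('scene','top'):
    c=grab(n,n+'0'); print(n,-c['R'].T@c['t'],c['R'][2],c['K'][0,0],c['k1'])
s=sense();print(s['t'],s['tool_pos'],s['tool_rot'],s['gripper_width'],bot.pinch_z);print(Ro.from_quat(s['tool_rot']).as_matrix().round(3))
E
```

```text
scene [1616.1061257    88.89669368  849.64603727] [-0.8284605  -0.05312014 -0.5575226 ] 622.7909190053863 0.05071001310195697
top [ 328.88804087    2.19402204 1060.50840271] [ 0.20562403  0.02737477 -0.97824812] 491.81772956250876 -0.028505132915677127
0.1 [278.03806584 614.64538948 230.55960706] [ 0.1485526   0.69128484 -0.14955475  0.69115177] 85.13132598885154 18.700000000000003
[[-0.     0.412  0.911]
 [-0.001  0.911 -0.412]
 [-1.    -0.001  0.   ]]
```

View pics/top0.png

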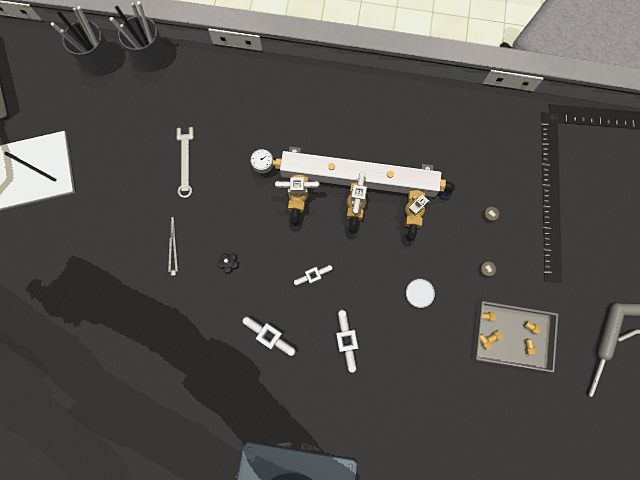

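View pics/scene0.png

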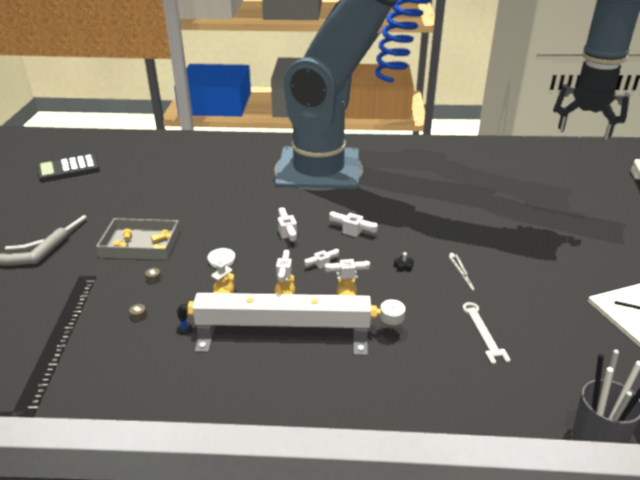

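The top view shows the smallest loose tee at about (313,275). The bare stem is at about (418,206), and the fitted neighbours are at (297,185) and (359,195). The two bigger tees at (269,336) and (347,341) are decoys.

```bash
cat > m.py <<'E'
from h import *
c=load('top0'); g=c['image'].astype(int); m=(g.min(2)>120).astype(np.uint8)
# tee
def blob(x0,y0,x1,y1,z,thr=120):
    k=np.zeros_like(m);k[y0:y1,x0:x1]=(g.min(2)>thr)[y0:y1,x0:x1]
    n,l,st,ce=cv2.connectedComponentsWithStats(k); i=1+st[1:,4].argmax()
    cs=cv2.findContours((l==i).astype(np.uint8),0,2)[0][0][:,0]
    P=onz(c,cs,z)[:,:2].astype(np.float32); return cv2.minAreaRect(P)
print('tee',blob(285,258,340,290,26))
print('tee2',blob(272,170,322,200,124,150)); print('tee3',blob(345,170,370,212,124,150))
print('barcorners',onz(c,[[283,151],[441,171],[440,193],[280,173]],78).round(1))
print('stem',onz(c,[[418,206],[359,195],[297,185]],[98,124,124]).round(1))
print('knob,dish,pucks',onz(c,[[228,262],[420,293],[488,269],[491,214]],15).round(0))
a=cv2.resize(g[170:250,370:460].astype(np.uint8),None,fx=6,fy=6,interpolation=2)
b=cv2.resize(load('scene0')['image'][240:300,190:260],None,fx=4,fy=4,interpolation=2)
b2=np.zeros((480,b.shape[1],3),np.uint8);b2[:b.shape[0]]=b
cv2.imwrite('pics/crop0.png',np.hstack([a,b2[:,:250]])[:,:,::-1])
E
python3 m.py
```

```text
tee ((469.2296447753906, 31.87188720703125), (27.167072296142578, 86.28401184082031), 32.55437088012695)
tee2 ((632.1509399414062, 90.461669921875), (28.398332595825195, 85.39933776855469), 17.666711807250977)
tee3 ((649.9912109375, -29.392044067382812), (58.82489776611328, 48.252132415771484), 8.419816017150879)
barcorners [[ 713.   134.8   78. ]
 [ 722.4 -202.1   78. ]
 [ 673.7 -205.1   78. ]
 [ 663.5  132.5   78. ]]
stem [[ 632.  -159.5   98. ]
 [ 627.5  -36.5  124. ]
 [ 628.4   88.6  124. ]]
knob,dish,pucks [[ 469.  216.   15.]
 [ 468. -200.   15.]
 [ 542. -340.   15.]
 [ 666. -335.   15.]]
```

View pics/crop0.png

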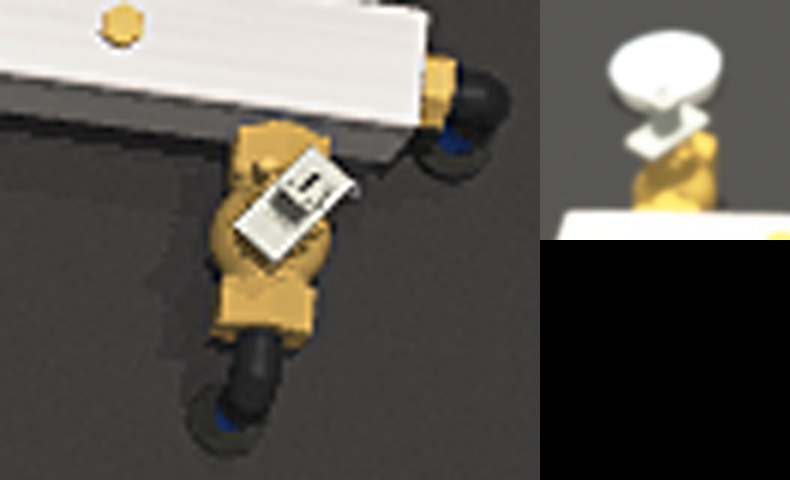

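```bash
A='[[[0,-22.6,20.7,0,1],[0,-22.6,20.7,0,1],[0,-22.6,20.7,0,1],[0,-22.6,20.7,0,1],[0,-22.6,20.7,0,1]]]'
python3 -m creep '[[[0,-22.6,20.7,0,1],[0,-22.6,20.7,0,1],[0,-22.6,20.7,0,1],[0,-22.6,20.7,0,1],[0,-22.6,20.7,0,1]]]'
python3 -m creep '[[[0,-22.6,20.7,0,1],[0,-22.6,20.7,0,1],[0,-22.6,20.7,0,1],[0,-22.6,20.7,0,1],[0,-22.6,20.7,0,1]]]'
python3 -m creep '[[[0,-22.6,20.7,0,1],[0,-22.6,20.7,0,1],[0,-22.6,20.7,0,1],[0,-22.6,20.7,0,1],[0,-22.6,20.7,0,1]]]'
python3 -m creep '[[[0,-22.6,20.7,0,1],[0,-22.6,20.7,0,1],[0,-22.6,20.7,0,1],[0,-22.6,20.7,0,1],[0,-22.6,20.7,0,1]]]'
python3 -m creep '[[[0,0,0,0.12,1],[0,0,0,0.12,1],[0,0,0,0.12,1],[0,0,0,0.12,1],[0,0,0,0.1,1]]]'
python3 -m creep '[[[0,0,0,0,1],[0,0,0,0,1]]]'
python3 - <<'E'
from h import *
c=grab('wrist','w1');s=sense();R=Ro.from_quat(s['tool_rot']).as_matrix()
print(s['t'],s['tool_pos'],R[:,1],s['q'],s['force'])
E
```

```text
t: 0.6
tool_pos: [326.0, 468.0, 231.0]
tool_rot: [0.149, 0.691, -0.149, 0.691]
force: [1.1, 0.3, 0.4]
gripper_width: 85.4
t: 1.1
tool_pos: [373.7, 322.4, 231.1]
tool_rot: [0.149, 0.691, -0.149, 0.691]
force: [0.9, -0.2, -0.3]
gripper_width: 85.1
t: 1.6
tool_pos: [421.4, 176.9, 231.2]
tool_rot: [0.149, 0.691, -0.149, 0.691]
force: [0.5, 0.4, -0.3]
gripper_width: 85.5
t: 2.1
tool_pos: [469.2, 31.3, 231.2]
tool_rot: [0.149, 0.691, -0.149, 0.691]
force: [0.3, -0.0, 0.3]
gripper_width: 85.6
t: 2.6
tool_pos: [468.9, 32.5, 231.1]
tool_rot: [0.342, 0.619, -0.342, 0.619]
force: [0.2, 0.6, 0.0]
gripper_width: 85.2
t: 2.8
tool_pos: [468.9, 32.6, 231.1]
tool_rot: [0.339, 0.62, -0.34, 0.62]
force: [-0.6, 0.7, 0.7]
gripper_width: 85.5
2.85 [469.01040178  32.6125585  231.20142909] [ 8.42430119e-01  5.38805556e-01 -2.61752352e-04] [-0.41005719  0.28508214  0.31452604  1.96448153 -0.11044356  0.90853573
  0.52967384] [-0.35027281 -0.6964344  -0.53909639]
```

View pics/w1.png

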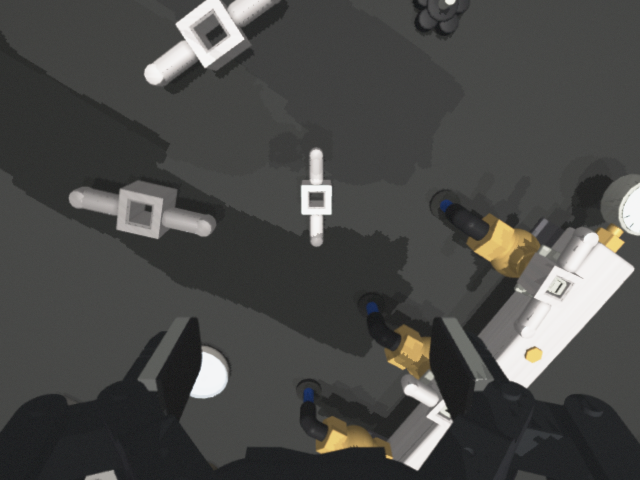

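The wrist view shows the small tee at (316,199), with its wings vertical in the image and its hub faces towards the jaws. Next I measure it precisely.

```bash
cat > t.py <<'E'
from h import *
c=load('w1'); g=c['image'].astype(int); k=np.zeros((480,640),np.uint8); k[130:260,290:345]=(g.min(2)>110)[130:260,290:345]
cs=max(cv2.findContours(k,0,2)[0],key=cv2.contourArea)[:,0]
P=onz(c,cs,26)[:,:2].astype(np.float32); r=cv2.minAreaRect(P); print('outer',r)
h=((g.max(2)<100)&(cv2.drawContours(np.zeros((480,640),np.uint8),[cs.reshape(-1,1,2)],-1,1,-1)>0)).astype(np.uint8)
hc=max(cv2.findContours(h,0,2)[0],key=cv2.contourArea)[:,0]; print('hole',cv2.minAreaRect(onz(c,hc,26)[:,:2].astype(np.float32)))
# wing tips line: split points
E
python3 t.py
```

```text
outer ((469.856201171875, 32.78791427612305), (26.643169403076172, 88.14328002929688), 33.31162643432617)
hole ((468.84332275390625, 34.64788055419922), (10.546648979187012, 6.276234149932861), 32.6333122253418)
```

```bash
python3 -m creep '[[[35,0.8,0.2,0.01,1],[40,0,0,0,1],[40,0,0,0,1],[40,0,0,0,1],[30,0,0,0,1]]]'
python3 -m creep '[[[20,0,0,0,1],[12,0,0,0,1],[10,0,0,0,1],[0,0,0,0,0.6],[0,0,0,0,0.4]]]'
python3 -m creep '[[[0,0,0,0,0.2],[0,0,0,0,0.1],[0,0,0,0,0.1],[0,0,0,0,0.1],[0,0,0,0,0.1]]]'
python3 -m creep '[[[0,0,0,0,0.1],[0,0,0,0,0.1],[0,0,0,0,0.1],[0,0,0,0,0.1],[0,0,0,0,0.1]]]'
```

```text
t: 3.35
tool_pos: [469.3, 32.8, 44.3]
tool_rot: [0.343, 0.619, -0.343, 0.618]
force: [0.4, 0.6, -0.9]
gripper_width: 85.6
t: 3.85
tool_pos: [470.0, 32.8, 4.6]
tool_rot: [0.344, 0.618, -0.343, 0.618]
force: [-0.9, 0.9, -0.1]
gripper_width: 58.8
t: 4.35
tool_pos: [470.3, 33.0, 5.1]
tool_rot: [0.344, 0.618, -0.343, 0.618]
force: [-1.3, 0.6, 7.7]
gripper_width: 25.0
t: 4.85
tool_pos: [470.3, 32.9, 5.2]
tool_rot: [0.344, 0.618, -0.343, 0.618]
force: [-1.1, 0.3, 7.6]
gripper_width: 24.8
```

```bash
python3 -m creep '[[[-10,0,0,0,0.1],[-30,0,0,0,0.1],[-45,0,0,0,0.1],[-45,0,0,0,0.1],[-45,0,0,0,0.1]]]'
python3 -m creep '[[[-45,0,0,0,0.1],[0,0,0,0,0.1]]]'
python3 - <<'E'
from h import *
c=load('top0'); g=c['image'].astype(int)
k=np.zeros((480,640),np.uint8); k[190:220,405:435]=((g.min(2)>110)&(g.max(2)-g.min(2)<40))[190:220,405:435]
k=cv2.morphologyEx(k,3,np.ones((5,5)))
cs=max(cv2.findContours(k,0,2)[0],key=cv2.contourArea)[:,0]
print(cv2.minAreaRect(onz(c,cs,98)[:,:2].astype(np.float32)))
# hand-read plate corners from 6x crop
q=np.array([[232,222],[313,147],[357,187],[277,263]])/6+[370,170]
X=onz(c,q,98)[:,:2];print(X.round(1),X.mean(0),np.degrees(np.arctan2(*(X[1]-X[0]+X[2]-X[3])[::-1])))
w=grab('wrist','w2'); print(w['mount'].round(3))
s=sense(); print(s['tool_pos'],s['gripper_width'])
E
```

```text
t: 5.35
tool_pos: [469.2, 32.6, 181.8]
tool_rot: [0.344, 0.618, -0.344, 0.618]
force: [0.7, 0.3, -2.3]
gripper_width: 24.8
t: 5.55
tool_pos: [472.3, 32.7, 230.3]
tool_rot: [0.346, 0.615, -0.341, 0.62]
force: [1.1, 0.1, -1.8]
gripper_width: 24.5
((636.455810546875, -161.1387176513672), (21.570934295654297, 39.10755157470703), 52.01955795288086)
[[ 626.8 -140.9]
 [ 657.6 -165.1]
 [ 645.9 -181.5]
 [ 615.  -157.7]] [ 636.32676261 -161.2926662 ] -37.88735115856819
[[ 1.00000e-03 -3.24000e-01  9.46000e-01 -1.43339e+02]
 [ 1.00000e+00  0.00000e+00 -1.00000e-03  7.84000e-01]
 [-0.00000e+00  9.46000e-01  3.24000e-01 -8.33750e+01]
 [ 0.00000e+00  0.00000e+00  0.00000e+00  1.00000e+00]]
[471.03426273  32.95401962 227.54327322] 24.76106668392808
```

View pics/w2.png

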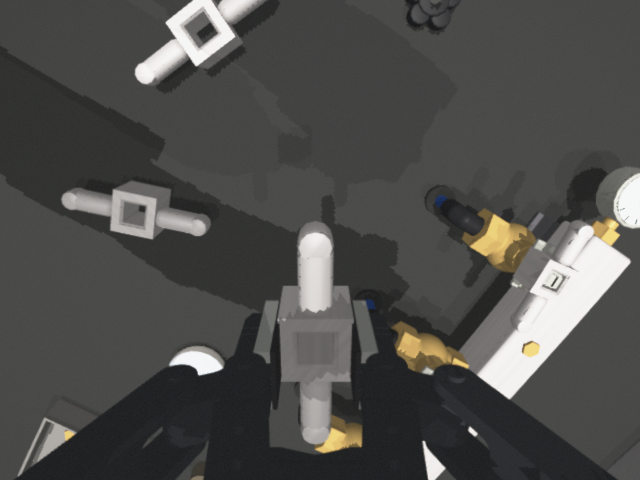

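```bash
python3 -m creep '[[[0,5.4,30,0,0.1],[0,5.4,30,0,0.1],[0,5.4,30,0,0.1],[0,5.4,30,0,0.1],[0,5.4,30,0,0.1]]]'
python3 -m creep '[[[0,5.4,30,0,0.1],[0,5.4,30,0,0.1],[0,5.4,30,0,0.1],[0,5.4,30,0,0.1],[0,5.4,30,0,0.1]]]'
python3 -m creep '[[[15,0,0,-0.12,0.1],[15,0,0,-0.12,0.1],[15,0,0,-0.1,0.1],[0,0,0,0,0.1],[0,0,0,0,0.1]]]'
python3 - <<'E'
from h import *
c=grab('wrist','w3');s=sense();R=Ro.from_quat(s['tool_rot']).as_matrix()
print(s['t'],s['tool_pos'],R.round(4),s['q'],s['gripper_width']); print(c['K'],c['k1'])
E
```

```text
t: 6.1
tool_pos: [571.6, -81.1, 223.0]
tool_rot: [0.343, 0.619, -0.344, 0.617]
force: [0.4, -0.3, -2.0]
gripper_width: 25.3
t: 6.6
tool_pos: [673.8, -194.1, 222.6]
tool_rot: [0.343, 0.619, -0.344, 0.617]
force: [0.5, 0.1, -1.3]
gripper_width: 24.7
t: 7.1
tool_pos: [673.4, -193.4, 178.5]
tool_rot: [0.235, 0.668, -0.235, 0.666]
force: [0.3, -0.0, -0.7]
gripper_width: 24.5
7.15 [ 673.93752411 -193.50903596  179.35217715] [[-5.00e-04  6.27e-01  7.79e-01]
 [ 1.00e-04  7.79e-01 -6.27e-01]
 [-1.00e+00 -2.00e-04 -5.00e-04]] [ 0.08348329  0.66986075  0.2362921   1.43101917 -0.16728187  1.06090509
  1.24543915] 24.68162651855957
[[406.53573498   0.         315.25791432]
 [  0.         406.53573498 237.45335823]
 [  0.           0.           1.        ]] -0.05320172596513799
```

View pics/w3.png

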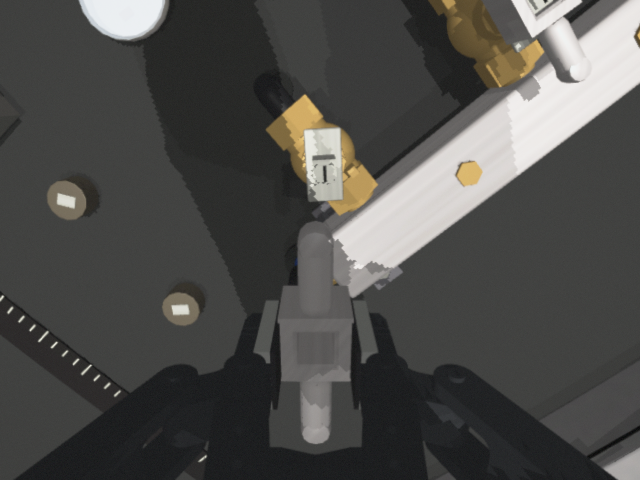

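The wrist view shows the bare stem and plate at about (324,165), nearly in line with the held tee's wings, and the hub at (316,335). Now I compute offsets in the tool frame.

```bash
cat > p.py <<'E'
from h import *
import sys
def meas(fn,box,tp,R):
    c=load(fn); g=c['image'].astype(int); k=np.zeros((480,640),np.uint8)
    x0,y0,x1,y1=box
    k[y0:y1,x0:x1]=((g.min(2)>105)&(g.max(2)-g.min(2)<35))[y0:y1,x0:x1]
    k=cv2.morphologyEx(k,3,np.ones((15,15))); k=cv2.morphologyEx(k,2,np.ones((5,5)))
    cs=cv2.convexHull(max(cv2.findContours(k,0,2)[0],key=cv2.contourArea))[:,0]
    P=(onz(c,cs,98)-tp)@R; r=cv2.minAreaRect(P[:,1:].astype(np.float32)); print('plate in tool y,z',r)
    print('corners px',proj(c,[tp+R@[R[2,0]*(98-tp[2]),*q] for q in cv2.boxPoints(r)]).round(0).tolist())
    return c
tp=np.array([673.94,-193.51,179.35]);R=np.array([[0,.627,.779],[0,.779,-.627],[-1,0,0]])
c=meas('w3',(295,118,355,208),tp,R)
# stem top face/slot: slot centre px -> z=123
print('slot',((onz(c,[[324,174],[325,166],[325,182]],123)-tp)@R).round(1))
print('stem base/top edge', ((onz(c,[[312,158],[336,157]],117)-tp)@R).round(1))
a=c['image'][110:250,250:400]; b=c['image'][270:410,250:400]
cv2.imwrite('pics/c3.png',np.hstack([cv2.resize(i,None,fx=2.6,fy=3,interpolation=2) for i in (a,b)])[:,:,::-1])
# hub in hand: top plane at tool x=-20.8
z=tp[2]+20.8
print('hub top px corners',((onz(c,[[279,381],[352,381],[279,318],[352,318]],z)-tp)@R).round(1))
E
python3 p.py
```

```text
plate in tool y,z ((4.710801124572754, -47.22349548339844), (43.930171966552734, 19.852983474731445), 87.06683349609375)
corners px [[303.0, 129.0], [340.0, 127.0], [343.0, 206.0], [308.0, 208.0]]
slot [[ 56.4   4.5 -48.5]
 [ 56.4   4.9 -52.5]
 [ 56.4   5.  -44.6]]
stem base/top edge [[ 62.4  -1.5 -55.5]
 [ 62.4  10.5 -56. ]]
hub top px corners [[-20.8 -12.9  13.2]
 [-20.8  13.6  13.2]
 [-20.8 -12.1 -12.9]
 [-20.8  12.8 -12.9]]
```

View pics/c3.png

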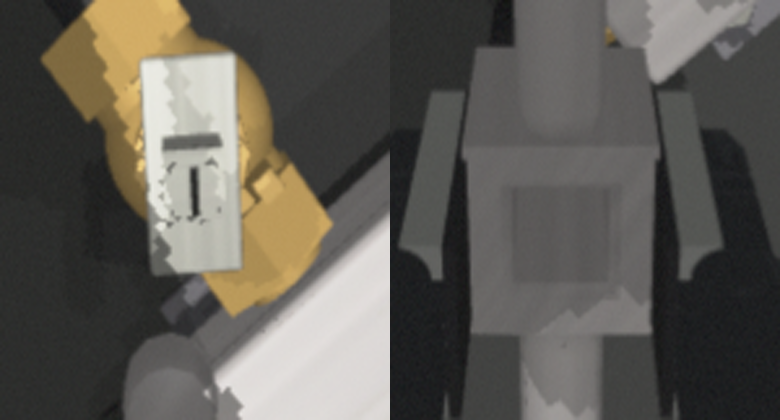

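```bash
python3 -m creep '[[[0,0,0,-0.051,0.1],[0,2,-14,0,0.1],[0,3,-20,0,0.1],[0,2,-14.5,0,0.1],[0,0,0,0,0.1]]]'
python3 -m creep '[[[20,0,0,0,0.1],[20,0,0,0,0.1],[7,0,0,0,0.1],[0,0,0,0,0.1],[0,0,0,0,0.1]]]'
python3 - <<'E'
from h import *
c=grab('wrist','w4');s=sense();R=Ro.from_quat(s['tool_rot']).as_matrix()
print(s['t'],s['tool_pos'],R.round(4),s['force'])
d=grab('scene','s4'); p=proj(d,s['tool_pos'])[0].astype(int); print(p)
a=cv2.resize(c['image'][120:420,200:440],None,fx=1.6,fy=1.6); b=cv2.resize(d['image'][p[1]-40:p[1]+40,p[0]-27:p[0]+27],None,fx=6,fy=6,interpolation=2)
cv2.imwrite('pics/c4.png',np.hstack([a,b])[:,:,::-1])
E
```

```text
t: 7.65
tool_pos: [638.3, -157.7, 180.4]
tool_rot: [0.217, 0.673, -0.217, 0.673]
force: [-0.3, 2.0, -1.1]
gripper_width: 24.8
t: 8.15
tool_pos: [639.5, -159.9, 133.1]
tool_rot: [0.217, 0.673, -0.217, 0.673]
force: [-0.2, 0.3, -0.7]
gripper_width: 24.9
8.2 [ 639.58621566 -159.93505692  133.37615431] [[ 1.600e-03  5.846e-01  8.113e-01]
 [-6.000e-04  8.113e-01 -5.846e-01]
 [-1.000e+00  5.000e-04  1.600e-03]] [ 0.61965185 -0.49350472 -1.80101019]
[220 257]
```

View pics/c4.png

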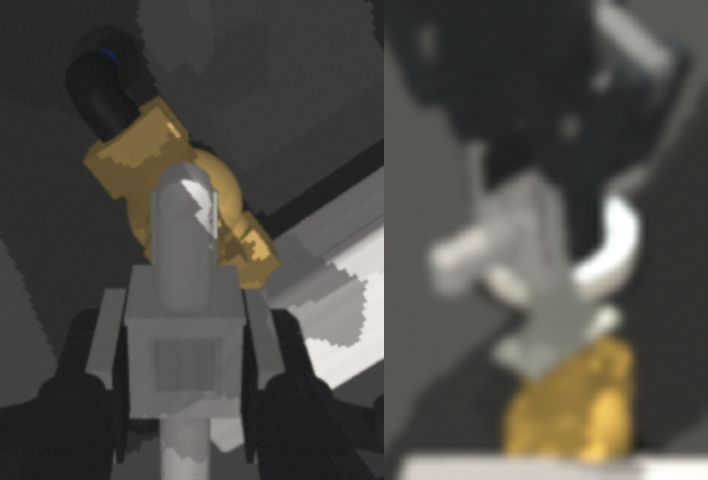

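Run:
```python
from h import *
c=load('w4'); a=c['image'][215:290,270:350]
cv2.imwrite('pics/c5.png',cv2.resize(a,None,fx=9,fy=8,interpolation=2)[:,:,::-1])
tp=np.array([639.59,-159.94,133.38])
R=np.array([[0,.5846,.8113],[0,.8113,-.5846],[-1,0,0]])
for y,z in((-10,-20),(-10,0),(10,-20),(10,0)): print(y,z,((proj(c,tp+R@[35.4,y+.3,z])[0]-[270,215])*[9,8]).round(0))
```

```text
-10 -20 [213. 212.]
-10 0 [219. 525.]
10 -20 [599. 212.]
10 0 [593. 525.]
```

View pics/c5.png

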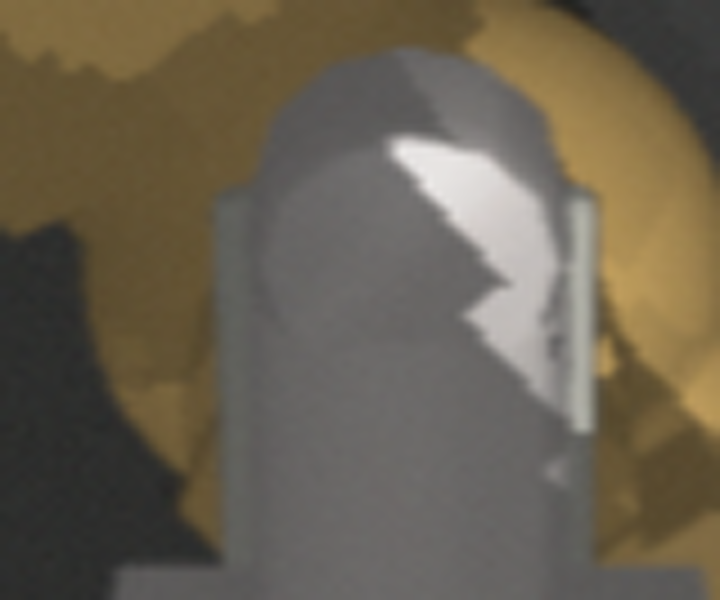

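The plate's edges straddle the wing symmetrically, and its end is about 1 mm further along -z. I shift 1 mm and descend slowly.

```bash
python3 -m creep '[[[0,0,-1,0,0.1],[4,0,0,0,0.1],[4,0,0,0,0.1],[3,0,0,0,0.1],[0,0,0,0,0.1]]]'
```

```text
t: 8.75
tool_pos: [637.6, -158.8, 120.6]
tool_rot: [0.217, 0.673, -0.217, 0.673]
force: [0.0, -0.3, -1.6]
gripper_width: 24.8
```

```bash
python3 -m creep '[[[3,0,0,0,0.1],[3,0,0,0,0.1],[3,0,0,0,0.1],[3,0,0,0,0.1],[0,0,0,0,0.1]]]'
python3 -m creep '[[[2,0,0,0,0.1],[2,0,0,0,0.1],[1,0,0,0,0.1],[0,0,0,0,0.1]]]'
```

```text
t: 9.25
tool_pos: [637.7, -158.8, 108.7]
tool_rot: [0.217, 0.673, -0.217, 0.673]
force: [-0.7, 0.8, -1.5]
gripper_width: 24.6
t: 9.65
tool_pos: [637.9, -158.9, 104.1]
tool_rot: [0.217, 0.673, -0.217, 0.673]
force: [-0.7, -0.5, -1.6]
gripper_width: 24.8
```

```bash
python3 -m creep '[[[1,0,0,0,0.1],[1,0,0,0,0.1],[0,0,0,0,0.1]]]'
python3 -m creep '[[[1,0,0,0,0.1],[0,0,0,0,0.1]]]'
```

```text
t: 9.95
tool_pos: [638.1, -158.9, 103.2]
tool_rot: [0.217, 0.673, -0.217, 0.673]
force: [-2.8, 1.7, 6.1]
gripper_width: 24.8
t: 10.15
tool_pos: [638.1, -159.0, 103.1]
tool_rot: [0.217, 0.673, -0.217, 0.673]
force: [-4.7, 1.5, 14.5]
gripper_width: 24.9
```

```bash
python3 -m creep '[[[-1,0,0,0.07,0.1],[0,0,0,0.07,0.1],[0,0,0,0.07,0.1],[0,0,0,0.07,0.1],[0,0,0,0.07,0.1]]]'
python3 -c "
from h import *;s=sense();print(s['torque'],s['q'][6],s['force'])"
python3 -m creep '[[[0,0,0,0.07,0.1],[0,0,0,0.07,0.1],[0,0,0,0.07,0.1],[0,0,0,0.07,0.1],[0,0,0,0,0.1]]]'
python3 -c "
from h import *;s=sense();print(s['torque'],s['q'][6],Ro.from_quat(s['tool_rot']).as_matrix().round(4)[:,1])"
```

```text
t: 10.65
tool_pos: [638.0, -159.0, 103.2]
tool_rot: [0.332, 0.624, -0.332, 0.625]
force: [-3.4, 0.7, 6.2]
gripper_width: 25.1
[0.04668661 0.64040156 0.28313344] 0.9994961077416952 [-3.36739523  0.71344177  6.21140392]
t: 11.15
tool_pos: [638.1, -159.0, 103.2]
tool_rot: [0.415, 0.572, -0.415, 0.572]
force: [-3.3, 0.1, 7.2]
gripper_width: 24.7
[0.08572291 0.65757116 0.10072132] 0.7822328492273909 [9.508e-01 3.097e-01 5.000e-04]
```

```bash
python3 -m creep '[[[0,0,0,0.07,0.1],[0,0,0,0.07,0.1],[0,0,0,0.07,0.1],[0,0,0,0.07,0.1],[0,0,0,0.04,0.1]]]'
python3 -c "
from h import *;s=sense();print(s['torque'],s['force'],Ro.from_quat(s['tool_rot']).as_matrix().round(4)[:,1])"
python3 -m creep '[[[0,0,0,0.03,0.1],[0,0,0,0.03,0.1],[0,0,0,0.03,0.1]]]'
python3 -c "
from h import *;s=sense();print(s['torque'],s['force'],Ro.from_quat(s['tool_rot']).as_matrix().round(4)[:,1])"
```

```text
t: 11.65
tool_pos: [638.2, -159.0, 103.2]
tool_rot: [0.501, 0.498, -0.501, 0.499]
force: [-1.6, 1.1, 7.3]
gripper_width: 24.9
[0.1247773  0.62274847 0.21411648] [-1.59787138  1.13807364  7.32151397] [ 1.0e+00 -5.2e-03  8.0e-04]
t: 11.95
tool_pos: [638.2, -159.0, 103.2]
tool_rot: [0.523, 0.476, -0.523, 0.476]
force: [-1.5, 0.9, 7.2]
gripper_width: 24.7
[0.13623167 0.5444049  0.18870921] [-1.51332566  0.88748643  7.15020049] [ 9.956e-01 -9.360e-02  8.000e-04]
```

```bash
python3 -m creep '[[[0,0,0,0.03,0.1],[0,0,0,0.02,0.1],[0,0,0,0,0.1]]]'
python3 -c "
from h import *;s=sense();print(s['torque'],Ro.from_quat(s['tool_rot']).as_matrix().round(4)[:,1])"
python3 -m creep '[[[0,0,0,0.03,0.1],[0,0,0,0.02,0.1],[0,0,0,0,0.1]]]'
python3 -c "
from h import *;s=sense();print(s['torque'],Ro.from_quat(s['tool_rot']).as_matrix().round(4)[:,1])"
```

```text
t: 12.25
tool_pos: [638.2, -159.0, 103.2]
tool_rot: [0.535, 0.463, -0.534, 0.463]
force: [-1.7, 0.9, 6.7]
gripper_width: 24.6
[0.11657865 0.56437667 0.1703132 ] [ 9.898e-01 -1.427e-01  8.000e-04]
t: 12.55
tool_pos: [638.2, -158.9, 103.2]
tool_rot: [0.546, 0.449, -0.546, 0.45]
force: [-1.7, 1.0, 7.4]
gripper_width: 25.0
[0.13568056 0.55001767 0.44326763] [ 9.815e-01 -1.915e-01  8.000e-04]
```

```bash
python3 -m creep '[[[0,0,0,0.03,0.1],[0,0,0,0,0.1]]]'
python3 -c "
from h import *;s=sense();print(s['torque'],Ro.from_quat(s['tool_rot']).as_matrix().round(4)[:,1])"
python3 - <<'E'
from h import *
c=grab('wrist','w6');s=sense();d=grab('scene','s6');p=proj(d,s['tool_pos'])[0].astype(int)
a=cv2.resize(c['image'][150:450,200:440],None,fx=1.6,fy=1.6); b=cv2.resize(d['image'][p[1]-40:p[1]+40,p[0]-30:p[0]+30],None,fx=6,fy=6,interpolation=2)
cv2.imwrite('pics/c6.png',np.hstack([a,b])[:,:,::-1])
E
```

```text
t: 12.75
tool_pos: [638.2, -158.9, 103.2]
tool_rot: [0.553, 0.441, -0.552, 0.442]
force: [-1.2, 0.5, 6.5]
gripper_width: 24.1
[0.03584927 0.54079463 0.60701139] [ 9.753e-01 -2.208e-01  8.000e-04]
```

View pics/c6.png

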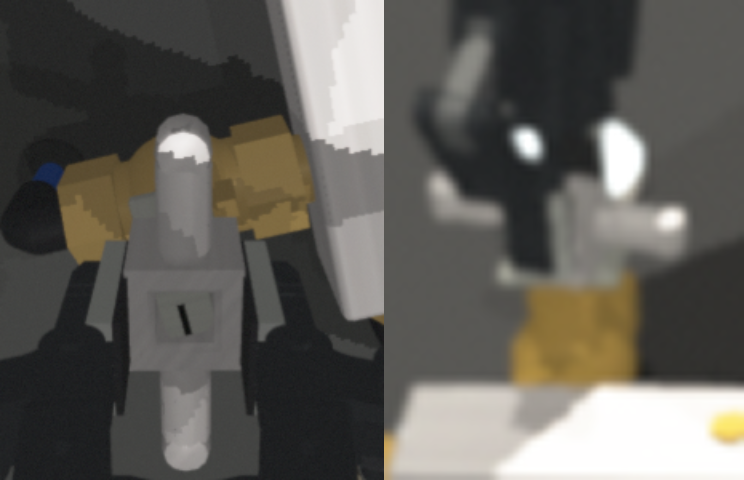

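```bash
python3 -m creep '[[[0,0,0,-0.05,0.1],[0,0,0,0,0.1],[0,0,0,0,0.45],[0,0,0,0,0.6],[0,0,0,0,0.6]]]'
python3 -m creep '[[[0,0,0,0,0.6],[0,0,0,0,0.6],[-10,0,0,0,0.6],[-30,0,0,0,0.6],[-40,0,0,0,0.6]]]'
python3 -m creep '[[[-30,0,0,0,0.6],[0,0,20,0,0.6],[0,0,20,0,0.6],[0,0,0,0,0.6],[0,0,0,0,0.6]]]'
python3 - <<'E'
from h import *
c=grab('wrist','w7');s=sense();print(s['tool_pos'],Ro.from_quat(s['tool_rot']).as_matrix().round(3)[:,1],s['force'])
print(proj(c,[638,-159,124]))
E
```

```text
t: 13.35
tool_pos: [638.1, -158.9, 102.3]
tool_rot: [0.541, 0.455, -0.541, 0.455]
force: [0.3, -0.9, -0.3]
gripper_width: 51.4
t: 13.85
tool_pos: [637.0, -158.6, 182.3]
tool_rot: [-0.541, -0.456, 0.542, -0.454]
force: [0.3, 0.3, 0.3]
gripper_width: 51.1
t: 14.35
tool_pos: [631.0, -198.5, 212.8]
tool_rot: [0.542, 0.455, -0.541, 0.455]
force: [0.3, 0.7, -0.1]
gripper_width: 51.3
[ 631.32555577 -197.60484301  212.5307642 ] [ 0.985 -0.172  0.   ] [-0.05181117  1.33128495  0.28632501]
[[314.15677881 178.51546971]]
```

View pics/w7.png

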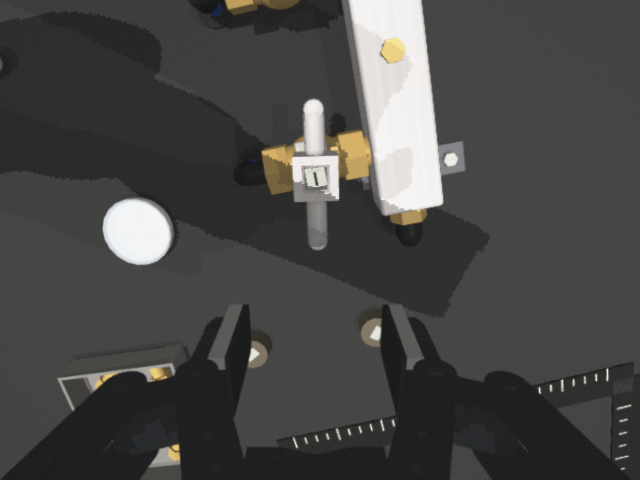

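The handle sits on the stem, released, at (316,177), across the pipe. Now I check the slot angle against the bar and the height.

Run:
```python
from h import *
def ang(a): a=a[-1]-a[0]; return np.degrees(np.arctan(a[1]/a[0]))%180
c=load('w7'); g=c['image'].astype(int)
print('bar',ang(onz(c,[[361,90],[381,210]],78)),ang(onz(c,[[425,20],[441,205]],78)),'wings',ang(onz(c,[[314,108],[317.5,241]],117)))
print('tool',np.degrees(np.arctan2(-.172,.985))+90)
for n,b in(('w7',(306,166,328,190)),('w6',(303,331,325,363))):
    d=load(n);G=d['image'].max(2); x0,y0,x1,y1=b
    k=(G[y0:y1,x0:x1]<45).astype(np.uint8); k=np.argwhere(k)[:,::-1]+[x0,y0]
    P=onz(d,k,123)[:,:2]; u=np.linalg.svd(P-P.mean(0))[2][0]; print(n,len(k),P.mean(0),np.degrees(np.arctan2(u[1],u[0]))%180)
    print('c6 hand',ang(onz(load('w6'),[[200+180/1.6,150+305/1.6],[200+189/1.6,150+334/1.6]],123)))
D=c['depth']; 
for uv in([300,160],[332,160],[300,195],[314,130],[318,220]):
    o,r=ray(c,[uv]); print(uv,(o+r[0]*D[uv[1],uv[0]]).round(1))
cv2.imwrite('pics/c7.png',cv2.resize(g[140:215,280:352].astype(np.uint8),None,fx=8,fy=8,interpolation=2)[:,:,::-1])
```

```text
bar 91.91302291081465 89.97541394839482 wings 81.54969197694741
tool 80.09492079848079Traceback (most recent call last):
  File "<stdin>", line 9, in <module>
  File "h.py", line 17, in onz
    o,d=ray(c,uv); return o+d*((z-o[2])/d[:,2])[:,None]
        ~~~^^^^^^
  File "h.py", line 14, in ray
    p=cv2.undistortPoints(np.array(uv,float).reshape(-1,1,2),c['K'],np.array([float(c['k1']),0,0,0]))[:,0]
      ~~~~~~~~~~~~~~~~~~~^^^^^^^^^^^^^^^^^^^^^^^^^^^^^^^^^^^^^^^^^^^^^^^^^^^^^^^^^^^^^^^^^^^^^^^^^^^^
cv2.error: OpenCV(4.12.0) /io/opencv/modules/calib3d/src/undistort.dispatch.cpp:347: error: (-215:Assertion failed) CV_IS_MAT(_src) && CV_IS_MAT(_dst) && (_src->rows == 1 || _src->cols == 1) && (_dst->rows == 1 || _dst->cols == 1) && _src->cols + _src->rows - 1 == _dst->rows + _dst->cols - 1 && (CV_MAT_TYPE(_src->type) == CV_32FC2 || CV_MAT_TYPE(_src->type) == CV_64FC2) && (CV_MAT_TYPE(_dst->type) == CV_32FC2 || CV_MAT_TYPE(_dst->type) == CV_64FC2) in function 'cvUndistortPointsInternal'
```

Run:
```python
from h import *
def ang(a): a=a[-1]-a[0]; return np.degrees(np.arctan(a[1]/a[0]))%180
print('c6 slot',ang(onz(load('w6'),[[200+180/1.6,150+305/1.6],[200+189/1.6,150+334/1.6]],123)))
c=load('w7');D=c['depth']; g=c['image']
for uv in([300,160],[332,160],[300,195],[318,220]):
    o,r=ray(c,[uv]); print(uv,(o+r[0]*D[uv[1],uv[0]]).round(1))
cv2.imwrite('pics/c7.png',cv2.resize(g[140:215,280:352],None,fx=8,fy=8,interpolation=2)[:,:,::-1])
```

```text
c6 slot 92.00203482235972
[300, 160] [ 632.  -147.   124.9]
[332, 160] [ 649.8 -150.2  124.6]
[300, 195] [ 628.3 -166.8  125.5]
[318, 220] [ 636.  -183.6  125.2]
```

View pics/c7.png

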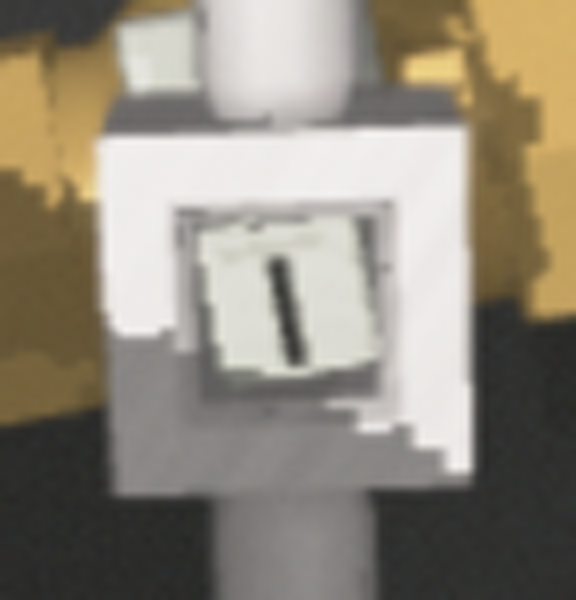

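Run:
```python
from h import *
c=load('w7');D=c['depth']
def zs(x0,y0,x1,y1):
    uv=[[x,y] for x in range(x0,x1) for y in range(y0,y1)]; o,r=ray(c,uv)
    return np.median([o[2]+r[i,2]*D[y,x] for i,(x,y) in enumerate(uv)])
print('stem top',zs(307,169,313,184),zs(318,172,324,184),'hub',zs(295,158,300,180),zs(330,160,336,190),'bar',zs(390,100,420,180),'plate',zs(296,143,303,149))
t=grab('top','top7');a=load('top0')['image'].astype(int);df=(abs(t['image'].astype(int)-a).max(2)>60).astype(np.uint8)
n,l,st,ce=cv2.connectedComponentsWithStats(df); print(st[1:][st[1:,4]>12])
```

```text
stem top 123.19424562340114 123.69087375020791 hub 124.78789293731383 124.76770404716069 bar 78.15937272412626 plate 98.72155142590339
[[ 499   28  113   57 1742]
 [ 495   68   92   23  290]
 [ 496   78    7    4   17]
 [ 522   82    6    3   15]
 [ 588   85   10    6   25]
 [ 600   85   10    5   23]
 [ 493   86   56   14  111]
 [ 569   97    8    7   28]
 [ 540   99   59   44 1095]
 [ 542  144    7    7   20]
 [ 343  163  112   97 4296]
 [ 488  210    8    7   34]
 [ 179  225   41   64  516]
 [ 191  232   53   76  705]
 [ 214  247  133  126 6148]
 [ 406  279   29   29  656]
 [ 210  295   14   11   48]
 [ 307  297   62   92 1674]
 [ 225  306    7   10   19]
 [ 174  308    8   17   78]
 [ 237  310    6    5   15]
 [ 186  317   11   21  100]
 [ 213  339   47   33  136]
 [ 214  366   70   63 1462]
 [ 337  459   14    9   66]]
```

```bash
python3 -c "
from workcell import bot,sense
print(bot.sign_off(),sense()['t'])"
```

```text
the job is handed in; nothing more can be done
the job is handed in; nothing more can be done
```

The valve is shut: I fitted the smallest loose tee handle over the bare stem, turned it clockwise to its stop, let go and signed off at about 14.5 s of robot time.

**Seating:**
- While lowering, contact came at the expected height, with about 14 N at the wrist.
- After release, depth readings put the hub top 26.1 mm above the plate and about 1.3 mm above the stem top. Both match a handle fully home.

**Stop:** The turning torque ran at about 0.2–0.3 N m, then rose to 0.6 N m at the end.

**Stem angle:** The slot measured 92° before release and about 89° by eye afterwards. The bar measured 90–92°, so the stem is shut to within about 2–3°, which is the measuring error.

**Handle angle:** The wings rest at about 81.5°, roughly 8–10° past the bar. That is slightly more than the stated 7° of play, but I did not see any slip.

**Other things on the bench:** I did not re-measure the neighbouring valves or the loose items. The before-and-after comparison of the top view was inconclusive, because the arm and its shadow changed much of the picture. No unexpected forces showed in the readings between moves.

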